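# Lay out the dental models on their case pads

### The arm

A 6-joint arm with a two-finger parallel gripper is mounted at the origin on the work surface. World frame = base frame: x ahead of the robot, y to its left, z up, the work surface at z = 0. Lengths are in mm, angles in rad, forces in N, time in s.
With the tool pointing down it reaches from about 275 to 750 mm from the base axis. Payload 10.2 kg.
Tool frame: the origin (TCP) lies between the finger pads; the fingertips stand 11 mm ahead of it and the grasp point (between the pads) lies 8 mm behind it (ctrl.nose_length is the distance from the TCP to the fingertips, in mm); x points along the fingers, y is the direction in which the jaws open and shut, and the axes are right-handed (so a half turn about x gives the same grasp; the last joint's range is limited). The gripper opens to 85 mm and grips with 20 to 120 N. Pads are 22 mm wide; open, the fingers measure 114 mm over their backs; the gripper's body (76 mm by 85 mm) begins 54 mm behind the grasp point. The pads swing forward as they close: fully open they stand 13 mm farther back than shut.
Start: joints at [0.89, 0.313, 1.498, -0, 1.331, -0.223], TCP at [232.05, 470.939, 242.294] pointing down, gripper open.
Joint ranges: [-2.94, 2.94], [-0.97, 2.17], [0.19, 2.56], [-1.23, 4.37], [0.02, 3.11], [-2.88, 2.88]. Speed limits (rad/s): [2.39, 2.39, 3.01, 3.14, 3.14, 3.14].

### API

Orientations are given as a unit quaternion [w, x, y, z].
In Python, from rig import ctrl, capture, ticket gives the robot as it stands.
- The arm moves only by the tool step_arm, never from a script. Its argument "commands" is a list of rows, each a list of 2 entries, a list of its own where there are three numbers: the shift along the world's x, y, z normalised to -1 to 1, where 1 is 0.04 m, then the turn about the world's z normalised to -1 to 1, where 1 is 180 degrees. A call has 1 to 5 rows; each row shifts and turns the commanded pose from where the row before left it; what a row does not reach is not made up. A row lasts 1/10 s, in which the tool goes at most 50 mm and 8.59 degrees, less where a joint would pass 70% of its speed; a pose out of reach is approached as far as the arm can. A call with a number of a shift or a turn outside -1 to 1 is refused whole. A call with a gripper value outside its range is refused whole. "gripper" is the closure, from -1 (fully open) to 1 (shut), so that 0 is half open, set as the call begins (left out, the last holds). The fingers move at their own pace and stop on an object; "force" is the grip in N (left out, the last holds). Time passes only in rows, so rows that do not move let the fingers close. It gives the time, the measured TCP pose, the force and the opening at its end, in the units of the state.
- ctrl.sense(): the state, without advancing time (a new reading comes with each control period).
- capture(name): name is "side" or "top"; returns a dict with "image" (384x512x3 uint8, blue, green, red), "fov_y" (degrees; the focal length in pixels is half the picture's height over the tangent of half this angle, whatever the lens; pixels are square), "cx", "cy" (the principal point, pixels), "origin" and "orientation" of the camera in the world. Camera axes: x right, y down, z forward; pixel columns grow to the right and rows downward; lengths in mm; the calibration is good to about 2 mm. A picture is of the moment at which its call begins. There is no depth.
- ticket.finish_job(): hands the job in, once; it reports no verdict.
The state is a dict: "time_s": time; "joints": joint angles; "dq": joint speeds; "tau": joint torques, N m; "eef_pos": TCP position; "ee_rot": TCP orientation; "force": force on the tool from outside, world axes, zero at the start; "wrist_torque": the same for the moment, N m; "grip_width": opening from 0.0 (shut) to 1.0 (fully open).
Only numpy, scipy, OpenCV 4.12 (cv2) and the standard library are available. Lean on these libraries where they do the work, as an engineer would, in place of code of your own. Each camera call takes 0.05 s, during which the arm holds its last target.

### The job

Stand each of the three dental models upright on the round pad of its own colour (blue, green, yellow), and pull the red spacer block up out of the slot of the aluminium stand and stand it upright on the red pad. Put each in the middle of its pad, in any order and turned any way, and leave them all standing freely. The plaster is brittle: set the models down gently, do not drop them from a height, and do not tip anything over.

Things in the scene. Friction and masses are not known exactly. Their poses are not given: they have to be found in the camera images.
- upper_c (a point): plaster dental model: blue base 28 mm high, 64 mm long in x, 54 mm wide in y (flat sides from x = -5 to +32 mm, half-round front of radius 27 mm towards -x), ivory horseshoe row of teeth, palate filled; 42 mm tall, about 0.16 kg. Point: its centre, 21 mm above its underside, 7 mm below the top of the base; z up. Grip from above across the flat sides, along y
- lower_c (a point): plaster dental model: green base 28 mm high, 64 mm long in x, 54 mm wide in y (flat sides from x = -5 to +32 mm, half-round front of radius 27 mm towards -x), ivory horseshoe row of teeth, green in its middle; 42 mm tall, about 0.16 kg. Point: its centre, 21 mm above its underside, 7 mm below the top of the base; z up. Grip from above across the flat sides, along y
- quadrant_c (a point): plaster model of a quarter jaw: yellow base 28 mm high, 64 mm long in x, 40 mm wide in y, one straight ivory row of teeth on top along x; 42 mm tall, about 0.12 kg. Point: its centre, 21 mm above its underside, 7 mm below the top of the base; z up. Grip from above across the 40 mm width, along y
- spacer_c (a point): red plastic spacer block, upright slab 18 mm thick (x), 44 mm wide (y), 58 mm tall, about 0.06 kg, standing in the slot of the aluminium stand with its top 32 mm showing. Point: its centre, 29 mm below its top, at the start 33 mm above the bench; z up. Grip the showing part from above across the thickness, along x; lift straight up 30 mm to clear the slot
- stand: low aluminium stand fixed to the bench, 69 mm along its x axis, 75 mm along y, 30 mm high, with an upright slot in the middle 21 mm by 50 mm (long side along y) whose floor is 4 mm above the bench. Origin: centre of its underside; z up
- pad_blue_top (a point): round blue rubber pad, 96 mm across and 3 mm thick, with a thin white ring 84 mm across drawn on it, fixed to the bench. This point: centre of its upper face
- pad_green_top (a point): round green rubber pad, 96 mm across and 3 mm thick, with a thin white ring 84 mm across drawn on it, fixed to the bench. This point: centre of its upper face
- pad_yellow_top (a point): round yellow rubber pad, 96 mm across and 3 mm thick, with a thin white ring 84 mm across drawn on it, fixed to the bench. This point: centre of its upper face
- pad_red_top (a point): round red rubber pad, 96 mm across and 3 mm thick, with a thin white ring 84 mm across drawn on it, fixed to the bench. This point: centre of its upper face. A flat tin, a bur holder and a tooth die, each under 40 mm tall, stand loose in a row halfway between the near and far rows of things

How it is judged:
By the outcome, as a careful person would: the job done as asked, in the order asked, and still so for the second after the job is handed in, with the robot touching nothing.
It also fails if it takes over 120 s, if anything falls off the work surface, if the arm or the gripper's body presses on something with over 40 N, if the wrist force passes 120 N, or if a joint passes its speed limit or range.

## Working session

There is one attempt and no reset: what is moved stays moved. The work goes in short steps, Python scripts to look and compute and a tool call to move; the robot and the scene stay as the last step left them, time stands still between calls to the robot, and variables do not carry over. Pictures are saved under pics/ and viewed, and the job is handed in when it is done.

Besides the shell and the picture viewer there is one more tool, called after "Emit:" as name([rows], argument=value, ...), one row to a line, values as JSON. step_arm: Moves the arm, as the interface text tells. Its arguments: {"type":"object","properties":{"commands":{"type":"array","items":{"type":"array"}},"gripper":{"type":"number"},"force":{"type":"number"}},"required":["commands"]}

```bash
mkdir -p pics; ls; python3 - <<'E'
from rig import ctrl, capture, ticket
import cv2,json
print(ctrl.sense())
for n in("top","side"):
    c=capture(n); cv2.imwrite(f"pics/{n}0.png",c.pop("image")); print(n,c)
E
```

```text
pics
{'time_s': 0.0, 'joints': array([ 8.89606442e-01,  3.13455141e-01,  1.49845198e+00,  7.00570901e-06,
        1.33103343e+00, -2.23404551e-01]), 'dq': array([-0.00107974, -0.00172601, -0.00183854, -0.00034317,  0.00062501,
       -0.00116789]), 'tau': array([ 4.53948242e-04, -4.12283242e+01, -2.59739792e+01, -1.99386650e-04,
        4.18472802e-03,  2.43898836e-05]), 'eef_pos': array([231.87658212, 470.73300262, 241.72684177]), 'ee_rot': array([ 0.68845347,  0.16001493,  0.68887434, -0.16087009]), 'force': array([-0.86312132, -0.55691656,  1.28524686]), 'wrist_torque': array([-0.02317437,  0.03198328, -0.00650265]), 'grip_width': 1.0012112027941475}
top {'fov_y': 55.20312140981753, 'cx': 255.06793533768675, 'cy': 190.780925835812, 'origin': array([398.59459154,  -2.79723825, 947.13031568]), 'orientation': array([ 0.05372889, -0.69567257,  0.71492   , -0.04519163])}
side {'fov_y': 55.44119574377514, 'cx': 254.48440261322963, 'cy': 187.46215167235295, 'origin': array([374.93356879, 587.12622888, 531.10738412]), 'orientation': array([ 0.06217112, -0.11826979,  0.89484527, -0.42590956])}
```

View pics/top0.png

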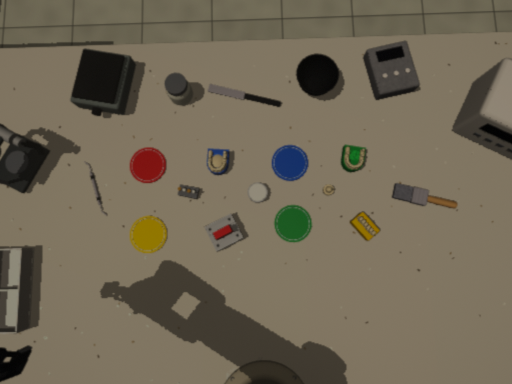

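View pics/side0.png

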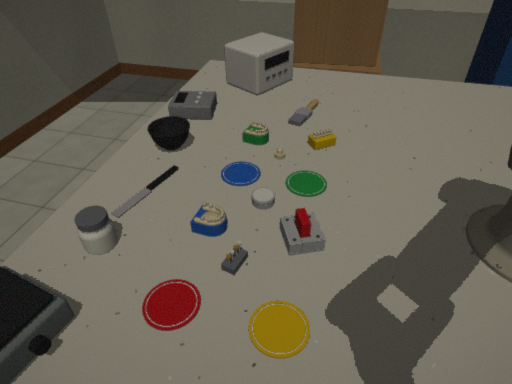

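```bash
cat > h.py <<'E'
import numpy as np,cv2
from scipy.spatial.transform import Rotation as R
def rot(q): return R.from_quat([q[1],q[2],q[3],q[0]]).as_matrix()
def f(c): return 192/np.tan(np.radians(c['fov_y']/2))
def toplane(c,uv,z):
    uv=np.atleast_2d(np.asarray(uv,float)); F=f(c)
    d=np.c_[(uv[:,0]-c['cx'])/F,(uv[:,1]-c['cy'])/F,np.ones(len(uv))]@rot(c['orientation']).T
    return c['origin'][:2]+d[:,:2]*((z-c['origin'][2])/d[:,2])[:,None]
def proj(c,P):
    p=(np.atleast_2d(P)-c['origin'])@rot(c['orientation']); F=f(c)
    return np.c_[p[:,0]/p[:,2]*F+c['cx'],p[:,1]/p[:,2]*F+c['cy']]
HUE={'red':((170,180),(0,8)),'yellow':((20,32),),'green':((50,75),),'blue':((105,125),)}
def blobs(img,col,minA=40):
    h=cv2.cvtColor(img,cv2.COLOR_BGR2HSV); m=np.zeros(h.shape[:2],np.uint8)
    for a,b in HUE[col]: m|=cv2.inRange(h,(a,140,50),(b,255,255))
    m=cv2.morphologyEx(m,cv2.MORPH_CLOSE,np.ones((3,3)))
    n,l,s,ce=cv2.connectedComponentsWithStats(m)
    return [(l==i).astype(np.uint8) for i in range(1,n) if s[i,4]>=minA]
E
python3 - <<'E'
from rig import capture
from h import *
import pickle
C={n:capture(n) for n in("top","side")}
pickle.dump(C,open('c0.pkl','wb'))
for n,c in C.items():
  for col in HUE:
    for b in blobs(c['image'],col):
        cs=max(cv2.findContours(b,cv2.RETR_EXTERNAL,cv2.CHAIN_APPROX_NONE)[0],key=len)
        p=cs[:,0,:].astype(float)
        w=toplane(c,p,3).astype(np.float32)
        (x,y),(a,bb),ang=cv2.fitEllipse(w)
        print(n,col,b.sum(),p.mean(0).round(1),'ctr',round(x,1),round(y,1),'axes',round(a,1),round(bb,1),'hull',cv2.minAreaRect(w))
for n,c in C.items():
    im=c['image']; r=im[120:270,110:400] if n=='top' else im[110:370,130:350]
    cv2.imwrite(f'pics/{n}0z.png',cv2.resize(r,None,fx=2.7 if n=='top' else 2.3,fy=2.7 if n=='top' else 2.3,interpolation=cv2.INTER_CUBIC))
E
```

```text
top red 1011 [147.5 164.9] ctr 609.0 288.3 axes 92.9 93.6 hull ((608.6618041992188, 288.3442687988281), (93.49435424804688, 91.34235382080078), 88.36048889160156)
top red 146 [222.2 231.8] ctr 428.2 93.5 axes 20.5 55.6 hull ((427.8274841308594, 93.61638641357422), (20.03732681274414, 46.97771072387695), 27.109066009521484)
top yellow 362 [364.9 225.3] ctr 433.4 -269.0 axes 50.7 68.1 hull ((433.7330017089844, -269.88787841796875), (66.31256866455078, 45.64332580566406), 38.905128479003906)
top yellow 1107 [147.8 234.1] ctr 428.0 284.8 axes 93.4 94.3 hull ((427.9971923828125, 284.4345397949219), (92.49913024902344, 92.82856750488281), 0.4353071451187134)
top green 204 [349.  154.6] ctr 618.8 -246.1 axes 43.5 60.3 hull ((614.4112548828125, -244.9400634765625), (43.83658981323242, 62.183685302734375), 73.69493865966797)
top green 851 [292.8 223.1] ctr 446.0 -87.4 axes 82.1 84.3 hull ((444.4413757324219, -86.99577331542969), (85.22245788574219, 88.83207702636719), 56.02960205078125)
top blue 954 [289.5 162.5] ctr 604.4 -85.3 axes 89.7 90.1 hull ((604.4376831054688, -85.30864715576172), (8
[... 1168 characters left out ...]
3076172, 84.64179992675781), 54.76825714111328)
side blue 488 [505.6  64.5] ctr -169.4 -958.5 axes 47.5 678.2 hull ((-211.33221435546875, -1082.740966796875), (594.203125, 56.401817321777344), 72.71431732177734)
side blue 678 [240.3 173.1] ctr 600.2 -84.6 axes 87.2 90.5 hull ((601.1386108398438, -86.59185791015625), (90.49252319335938, 88.90061950683594), 14.586847305297852)
side blue 48 [199.7 212.8] ctr 642.5 69.7 axes 13.3 28.8 hull ((642.4864501953125, 71.1089096069336), (26.43682098388672, 13.109126091003418), 75.90361785888672)
side blue 339 [208.6 227.6] ctr 609.2 104.7 axes 48.4 71.3 hull ((611.0009155273438, 107.44766235351562), (71.026123046875, 44.8350830078125), 17.2155704498291)
```

View pics/top0z.png

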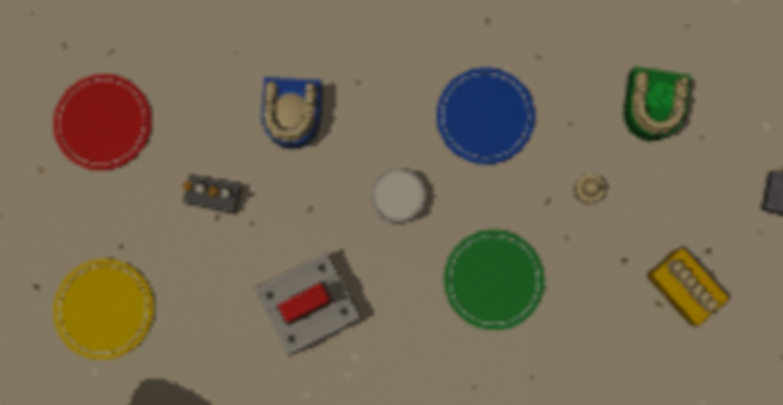

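View pics/side0z.png

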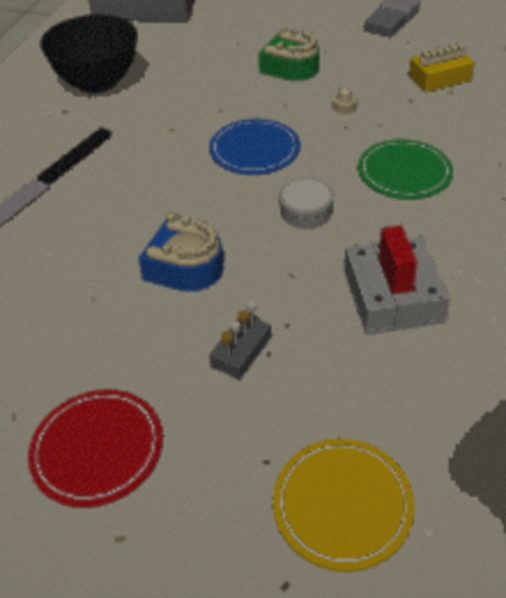

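```bash
cat > fit.py <<'E'
from h import *
from scipy.optimize import minimize
def prof(kind):
    if kind=='quadrant':
        return np.array([[-32,-20],[32,-20],[32,20],[-32,20]],float)
    t=np.linspace(np.pi/2,3*np.pi/2,25)
    a=np.c_[-5+27*np.cos(t),27*np.sin(t)]
    return np.r_[[[32,27]],a,[[32,-27]]]
def pts(kind,x,y,th,z0=0):
    p=prof(kind); c,s=np.cos(th),np.sin(th)
    q=lambda k,z:np.c_[(p*k)@np.array([[c,-s],[s,c]]).T+[x,y],np.full(len(p),z0+z)]
    t=q(.85,40) if kind!='quadrant' else q(np.array([.9,.2]),40)
    return np.r_[q(1,0),q(1,28),t]
def seg(c,col,ctr,r=65):
    im=c['image'].astype(int); B,G,Rr=im[...,0],im[...,1],im[...,2]
    m={'blue':B-Rr>12,'green':(G-Rr>15)&(G-B>5),'yellow':(Rr-B>60)}[col]
    m=m|((Rr>150)&(im.sum(2)>330))
    u=proj(c,[[*ctr,20]])[0]; F=f(c)/np.linalg.norm(np.r_[ctr,20]-c['origin'])*r
    yy,xx=np.mgrid[:384,:512]
    m=m&((xx-u[0])**2+(yy-u[1])**2<(F*.8)**2)
    m=cv2.morphologyEx(m.astype(np.uint8),cv2.MORPH_CLOSE,np.ones((3,3)))
    n,l,s,_=cv2.connectedComponentsWithStats(m)
    return (l==1+s[1:,4].argmax()).astype(np.uint8)
S=4
def render(c,P):
    h=cv2.convexHull(proj(c,P).astype(np.float32))[:,0]
    m=np.zeros((384*S,512*S),np.uint8); cv2.fillPoly(m,[np.round((h+.5)*S).astype(np.int32)],1)
    return cv2.resize(m.astype(np.float32),(512,384),interpolation=cv2.INTER_AREA)
def fit(cams,masks,kind,x0,z0=0,off=None):
    def cost(v):
        e=0
        for k,(c,m) in enumerate(zip(cams,masks)):
            P=pts(kind,v[0],v[1],v[2]/30,z0)
            if off is not None: P=P+np.r_[off[k],0]
            r=render(c,P); e+=np.abs(r-m).sum()/m.sum()
        return e
    best=None
    for dth in np.linspace(-.5,.5,5):
        r=minimize(cost,[x0[0],x0[1],(x0[2]+dth)*30],method='Nelder-Mead',options=dict(initial_simplex=[[x0[0],x0[1],(x0[2]+dth)*30],[x0[0]+8,x0[1],(x0[2]+dth)*30],[x0[0],x0[1]+8,(x0[2]+dth)*30],[x0[0],x0[1],(x0[2]+dth)*30+6]],xatol=.1,fatol=1e-3))
        if best is None or r.fun<best.fun: best=r
    return best.x[0],best.x[1],best.x[2]/30,best.fun
E
python3 - <<'E'
from fit import *
import pickle
C=pickle.load(open('c0.pkl','rb')); T,Sd=C['top'],C['side']
O=(np.r_[1.9,.3],np.r_[-1.9,-.3])
tiles=[]
for nm,kind,col,x0 in(('upper','full','blue',(605,105,0)),('lower','full','green',(610,-245,0)),('quad','quadrant','yellow',(432,-270,.8))):
    ms=[seg(c,col,x0[:2]) for c in(T,Sd)]
    if kind=='full': x0=(x0[0],x0[1],0.)
    print(nm,[m.sum() for m in ms])
    r=fit([T,Sd],ms,kind,x0,off=O); print('both',np.round(r,3))
    for k in(0,1): print(k,np.round(fit([(T,Sd)[k]],[ms[k]],kind,r[:3],off=[O[k]]),3))
    for k,c in enumerate((T,Sd)):
        P=pts(kind,*r[:3])+np.r_[O[k],0]; h=cv2.convexHull(proj(c,P).astype(np.float32))[:,0]
        im=c['image'].copy(); u=h.mean(0).astype(int); z=8
        cr=im[u[1]-24:u[1]+24,u[0]-24:u[0]+24]; cr=cv2.resize(cr,None,fx=5,fy=5,interpolation=cv2.INTER_NEAREST)
        mm=cv2.resize(ms[k][u[1]-24:u[1]+24,u[0]-24:u[0]+24]*255,None,fx=5,fy=5,interpolation=cv2.INTER_NEAREST)
        cv2.polylines(cr,[np.round((h-u+24.5)*5).astype(int)],True,(0,0,255),1)
        mm=cv2.cvtColor(mm,cv2.COLOR_GRAY2BGR)
        cv2.polylines(mm,[np.round((h-u+24.5)*5).astype(int)],True,(0,0,255),1)
        tiles.append(np.vstack([cr]))
a=np.hstack(tiles[::2]);b=np.hstack(tiles[1::2]); cv2.imwrite('pics/fit.png',np.vstack([a,b]))
E
```

```text
upper [np.uint64(111), np.uint64(495)]
both [6.08165e+02 1.00268e+02 4.00000e-03 4.81100e+00]
0 [6.25102e+02 9.26020e+01 4.03000e-01 3.65500e+00]
1 [ 6.07565e+02  1.01028e+02 -6.90000e-02  1.01300e+00]
lower [np.uint64(296), np.uint64(248)]
both [ 6.06591e+02 -2.47763e+02 -1.24000e-01  2.05100e+00]
0 [ 6.07456e+02 -2.45392e+02 -2.89000e-01  9.13000e-01]
1 [ 6.06591e+02 -2.47763e+02 -1.24000e-01  1.11400e+00]
quad [np.uint64(338), np.uint64(298)]
both [ 432.482 -267.449    0.706    1.094]
0 [ 432.361 -267.064    0.687    0.489]
1 [ 431.099 -270.051    0.739    0.586]
```

```bash
ls pics
```

```text
fit.png
side0.png
side0z.png
top0.png
top0z.png
```

View pics/fit.png

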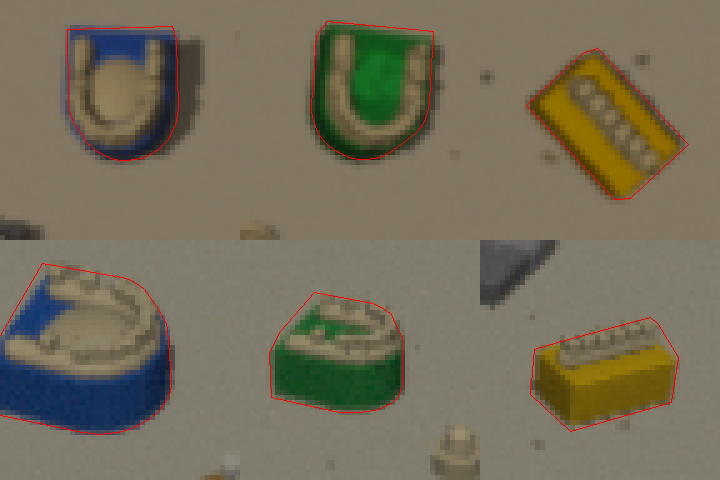

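```bash
python3 - <<'E'
from fit import *
import pickle
from rig import ctrl
C=pickle.load(open('c0.pkl','rb')); T,Sd=C['top'],C['side']
O=(np.r_[1.9,.3],np.r_[-1.9,-.3])
s=ctrl.sense(); M=rot(s['ee_rot']); print('jaw yaw',np.degrees(np.arctan2(M[1,1],M[0,1])),M.round(3).tolist(),'nose',ctrl.nose_length)
print([a for a in dir(ctrl) if a[0]!='_'])
def box(x,y,th,w,l,z0,z1):
    p=np.array([[-w,-l],[w,-l],[w,l],[-w,l]])/2; c,s_=np.cos(th),np.sin(th); p=p@np.array([[c,-s_],[s_,c]]).T+[x,y]
    return np.r_[np.c_[p,[z0]*4],np.c_[p,[z1]*4]]
ms=[]
for c,u in((T,(222,232)),(Sd,(302,222))):
    ms.append([b for b in blobs(c['image'],'red') if b[u[1]-3:u[1]+4,u[0]-3:u[0]+4].any()][0])
def cost(v,ks=(0,1)):
    return sum(np.abs(render((T,Sd)[k],box(v[0],v[1],v[2]/30,18,44,30,62)+np.r_[O[k],0])-ms[k]).sum()/ms[k].sum() for k in ks)
# long axis direction along y' ; 
for ks in((0,1),(0,),(1,)):
  best=min((minimize(cost,[420,90,t*30],args=(ks,),method='Nelder-Mead',options=dict(initial_simplex=[[420,90,t*30],[430,90,t*30],[420,100,t*30],[420,90,t*30+5]])) for t in(.2,.35,.5,.7)),key=lambda r:r.fun)
  print(ks,best.x[:2].round(1),'th',best.x[2]/30,best.fun)
  if len(ks)==2: v=best.x
t=[]
for k,c in enumerate((T,Sd)):
    cr=c['image'].copy(); out=[]
    for b in (box(v[0],v[1],v[2]/30,18,44,30,62),box(v[0],v[1],v[2]/30,69,75,0,30)):
        out.append(cv2.convexHull(proj(c,b+np.r_[O[k],0]).astype(np.float32))[:,0])
    u=out[0].mean(0).astype(int)
    cr=cv2.resize(cr[u[1]-32:u[1]+32,u[0]-32:u[0]+32],None,fx=6,fy=6,interpolation=cv2.INTER_NEAREST)
    for h in out: cv2.polylines(cr,[np.round((h-u+32.5)*6).astype(int)],True,(255,255,0),1)
    t.append(cr)
cv2.imwrite('pics/fit2.png',np.hstack(t))
E
```

```text
jaw yaw 63.77074938904868 [[-0.0, 0.442, 0.897], [-0.001, 0.897, -0.442], [-1.0, -0.001, -0.0]] nose 11.0
['PlanningError', 'nose_length', 'sense']
(0, 1) [425.2  89. ] th 0.43127967737647477 0.22422747818878053
(0,) [425.   88.4] th 0.5036113266218643 0.1305650684931507
(1,) [425.9  88.4] th 0.406333375929533 0.07114553314121037
```

View pics/fit2.png

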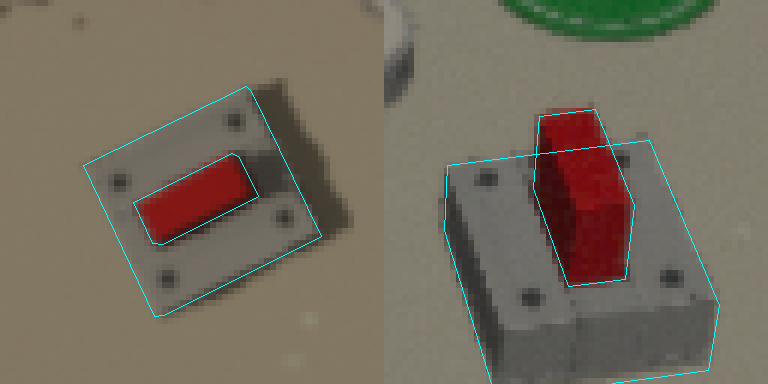

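Emit:
step_arm([
  [[0.48, -0.95, 0], -0.0434],
  [[0.48, -0.95, 0], -0.0434],
  [[0.48, -0.95, 0], -0.0434],
  [[0.48, -0.95, 0], -0.0434],
  [[0.48, -0.95, 0], -0.0434],
], gripper=-1, force=40)

```text
time_s: 0.7
eef_pos: [328.4, 279.4, 242.3]
ee_rot: [0.594, 0.383, 0.594, -0.383]
force: [-0.3, 0.2, 1.1]
grip_width: 1.001
```

Emit:
step_arm([
  [[0.48, -0.95, -0.4], 0],
  [[0.48, -0.95, -0.4], 0],
  [[0.48, -0.95, -0.4], 0],
  [[0.48, -0.95, -0.4], 0],
  [[0, 0, 0], 0],
])

```text
time_s: 1.2
eef_pos: [405.7, 125.5, 176.6]
ee_rot: [0.594, 0.382, 0.595, -0.384]
force: [0.1, 0.5, 0.1]
grip_width: 0.998
```

Emit:
step_arm([
  [[0.25, -0.46, -0.4], 0],
  [[0.24, -0.45, -0.4], 0],
  [[0, 0, -0.9], 0],
  [[0, 0, 0], 0],
])

```text
time_s: 1.6
eef_pos: [422.3, 92.8, 107.6]
ee_rot: [0.593, 0.38, 0.598, -0.383]
force: [-0.8, -0.3, 0.6]
grip_width: 1.003
```

```bash
cat > look.py <<'E'
import sys
from rig import capture,ctrl
from h import *
name,x,y,z,half,out=sys.argv[1],*map(float,sys.argv[2:6]),sys.argv[6]
c=capture(name); u=proj(c,[[x,y,z]])[0].astype(int); h=int(half)
a=c['image'][max(0,u[1]-h):u[1]+h,max(0,u[0]-h):u[0]+h]
k=580//a.shape[0]
cv2.imwrite('pics/'+out,cv2.resize(a,None,fx=k,fy=k,interpolation=cv2.INTER_CUBIC)); s=ctrl.sense(); print(u,k,s['eef_pos'].round(1),s['joints'].round(2),s['grip_width'],s['force'].round(1))
E
python3 look.py side 425 89 60 70 s1.png
```

```text
[302 216] 4 [423.4  93.  109.7] [-0.06  0.28  1.93  0.    0.93 -0.49] 1.0009343948042113 [ 0.3 -0.8  0.1]
```

View pics/s1.png

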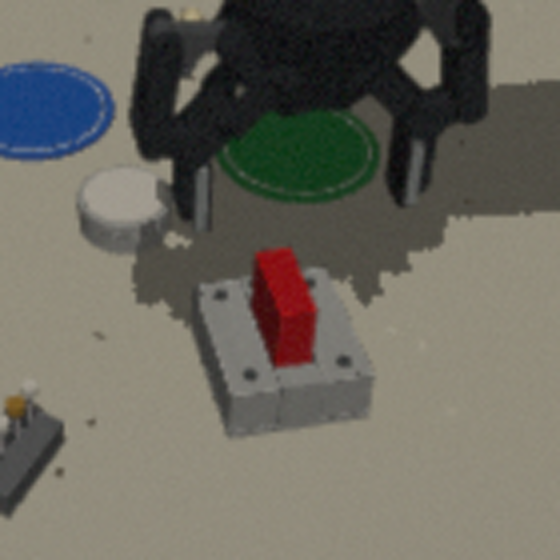

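Emit:
step_arm([
  [[0.05, -0.1, -0.5], 0],
  [[0, 0, -0.5], 0],
  [[0, 0, -0.35], 0],
  [[0, 0, 0], 0],
])

```text
time_s: 2.05
eef_pos: [426.3, 89.1, 56.7]
ee_rot: [0.595, 0.381, 0.596, -0.381]
force: [0.9, 0.7, 0.2]
grip_width: 1.002
```

```bash
python3 look.py side 425 89 60 60 s2.png
```

```text
[302 216] 4 [426.8  89.1  57.4] [-0.06  0.38  1.97  0.    0.79 -0.5 ] 1.0002300000786681 [-0.4 -0.1  0.4]
```

View pics/s2.png

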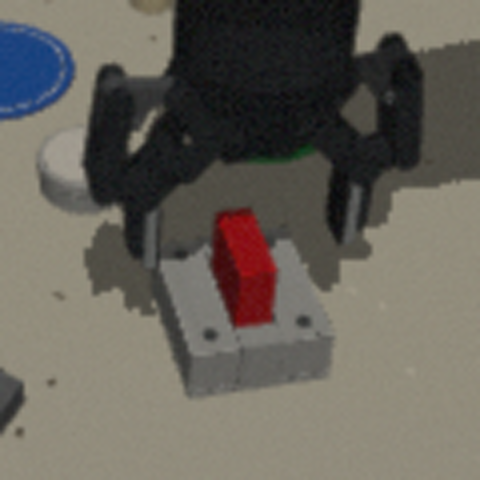

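Emit:
step_arm([
  [[-0.03, 0, -0.26], 0],
  [[0, 0, 0], 0],
])

```text
time_s: 2.3
eef_pos: [425.0, 88.7, 45.9]
ee_rot: [0.595, 0.381, 0.596, -0.381]
force: [0.3, -0.2, 0.0]
grip_width: 0.999
```

Emit:
step_arm([
  [[0, 0, 0], 0],
  [[0, 0, 0], 0],
  [[0, 0, 0], 0],
  [[0, 0, 0], 0],
  [[0, 0, 0], 0],
], gripper=1, force=30)

```text
time_s: 2.8
eef_pos: [425.4, 88.5, 46.1]
ee_rot: [0.596, 0.382, 0.595, -0.381]
force: [0.1, -0.1, -0.1]
grip_width: 0.202
```

Emit:
step_arm([
  [[0, 0, 0], 0],
  [[0, 0, 0], 0],
  [[0, 0, 0], 0],
  [[0, 0, 0], 0],
  [[0, 0, 0], 0],
])

```text
time_s: 3.3
eef_pos: [425.4, 88.5, 46.1]
ee_rot: [0.596, 0.381, 0.595, -0.381]
force: [-0.1, 0.3, 5.5]
grip_width: 0.204
```

```bash
python3 look.py side 425 89 60 60 s3.png
```

```text
[302 216] 4 [425.4  88.5  46.1] [-0.07  0.4   1.98 -0.    0.76 -0.5 ] 0.20514742614097856 [ 0.4 -0.   5.4]
```

View pics/s3.png

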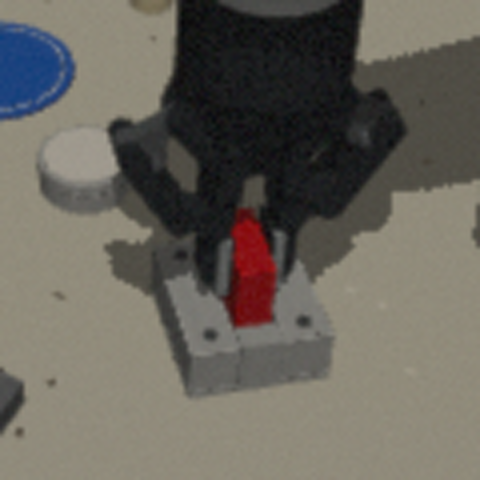

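Emit:
step_arm([
  [[0, 0, 0.15], 0],
  [[0, 0, 0.2], 0],
  [[0, 0, 0.25], 0],
  [[0, 0, 0.25], 0],
  [[0, 0, 0.25], 0],
])

```text
time_s: 3.85
eef_pos: [425.3, 88.6, 91.0]
ee_rot: [0.596, 0.382, 0.595, -0.381]
force: [-0.9, 0.1, -1.4]
grip_width: 0.204
```

Emit:
step_arm([
  [[0, 0, 0.4], 0],
  [[0, 0, 0.4], 0],
  [[0, 0, 0.4], 0],
  [[0, 0, 0.3], 0],
  [[0, 0, 0], 0],
])

```text
time_s: 4.35
eef_pos: [426.0, 88.5, 151.7]
ee_rot: [0.596, 0.382, 0.594, -0.381]
force: [0.5, -0.2, -0.3]
grip_width: 0.207
```

```bash
python3 look.py side 425 89 100 75 s4.png
```

```text
[303 200] 3 [425.5  88.5 150.6] [-0.07  0.22  1.88 -0.    1.04 -0.5 ] 0.20179917973081626 [-0.9  0.4 -0.7]
```

View pics/s4.png

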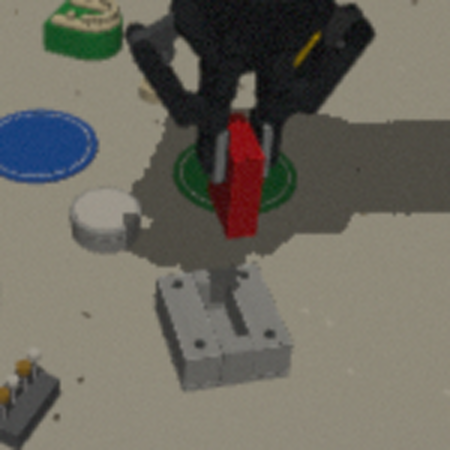

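Emit:
step_arm([
  [[0.65, 0.71, 0], 0],
  [[0.65, 0.71, 0], 0],
  [[0.65, 0.71, 0], 0],
  [[0.65, 0.71, 0], 0],
  [[0.65, 0.71, 0], 0],
])

```text
time_s: 4.9
eef_pos: [555.7, 231.8, 148.9]
ee_rot: [0.595, 0.381, 0.596, -0.382]
force: [1.2, -0.9, -0.5]
grip_width: 0.204
```

Emit:
step_arm([
  [[0.65, 0.71, 0], 0],
  [[0.65, 0.71, 0], 0],
  [[0, 0, 0], 0],
  [[0, 0, 0], 0],
])

```text
time_s: 5.3
eef_pos: [606.7, 287.4, 148.2]
ee_rot: [0.595, 0.381, 0.596, -0.382]
force: [0.4, 0.2, -1.4]
grip_width: 0.203
```

Descend by about 92 mm, then ease down.

Emit:
step_arm([
  [[0, 0, -0.6], 0],
  [[0, 0, -0.6], 0],
  [[0, 0, -0.6], 0],
  [[0, 0, -0.4], 0],
  [[0, 0, 0], 0],
])

```text
time_s: 5.8
eef_pos: [605.9, 286.4, 59.8]
ee_rot: [0.594, 0.38, 0.596, -0.383]
force: [-0.2, -0.1, -0.3]
grip_width: 0.203
```

```bash
python3 look.py side 607 288 40 70 s5.png;  python3 look.py top 607 288 40 40 t5.png
```

```text
[166 289] 4 [606.8 286.8  61.6] [ 0.27  0.8   1.2  -0.    1.15 -0.16] 0.20477685545549568 [ 0.6 -0.8 -0.1]
[143 162] 7 [607.5 287.1  62.8] [ 0.27  0.8   1.19  0.    1.15 -0.16] 0.20552555276747828 [0.1 0.3 0.7]
```

View pics/s5.png

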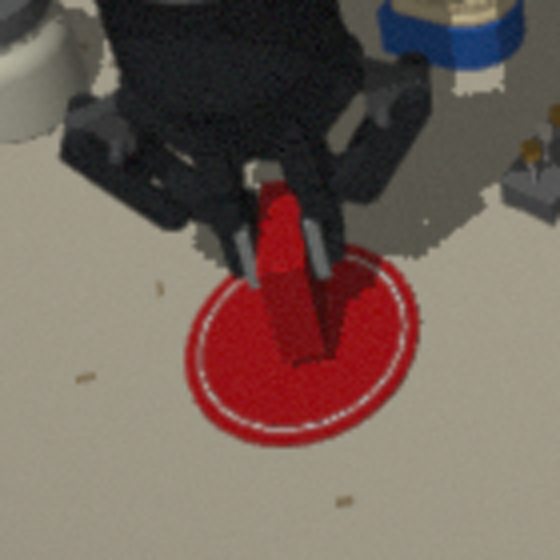

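View pics/t5.png

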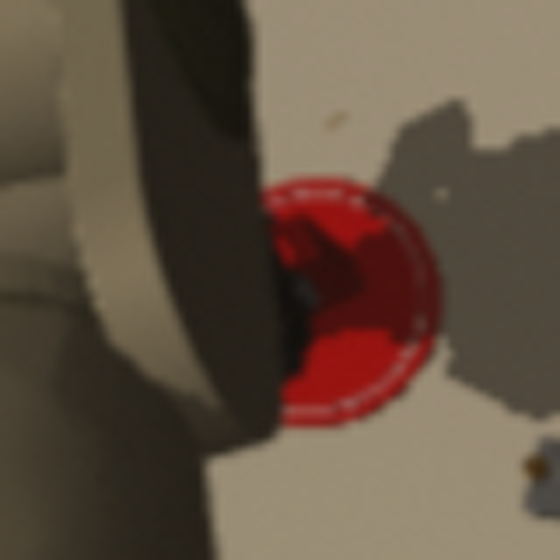

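Emit:
step_arm([
  [[0, 0.03, -0.2], 0],
  [[0, 0, -0.1], 0],
  [[0, 0, 0], 0],
  [[0, 0, 0], 0],
])

```text
time_s: 6.3
eef_pos: [607.3, 288.6, 50.0]
ee_rot: [0.595, 0.381, 0.595, -0.381]
force: [1.1, -0.1, -1.4]
grip_width: 0.204
```

Emit:
step_arm([
  [[0, 0, -0.05], 0],
  [[0, 0, -0.03], 0],
  [[0, 0, 0], 0],
])

```text
time_s: 6.6
eef_pos: [607.2, 288.5, 46.5]
ee_rot: [0.595, 0.381, 0.595, -0.382]
force: [0.0, 0.2, -0.9]
grip_width: 0.201
```

Emit:
step_arm([
  [[0, 0, -0.03], 0],
  [[0, 0, 0], 0],
  [[0, 0, 0], 0],
])

```text
time_s: 6.9
eef_pos: [607.3, 288.5, 45.5]
ee_rot: [0.595, 0.381, 0.595, -0.381]
force: [0.1, 0.7, -0.1]
grip_width: 0.209
```

Emit:
step_arm([
  [[0, 0, -0.02], 0],
  [[0, 0, 0], 0],
  [[0, 0, 0], 0],
])

```text
time_s: 7.2
eef_pos: [607.4, 288.6, 45.1]
ee_rot: [0.596, 0.382, 0.595, -0.381]
force: [-0.6, -0.9, 4.0]
grip_width: 0.199
```

Emit:
step_arm([
  [[0, 0, 0], 0],
  [[0, 0, 0], 0],
  [[0, 0, 0], 0],
  [[0, 0, 0], 0],
], gripper=0.2)

```text
time_s: 7.6
eef_pos: [607.2, 288.5, 44.5]
ee_rot: [0.595, 0.381, 0.595, -0.381]
force: [0.4, 0.7, -0.5]
grip_width: 0.402
```

Emit:
step_arm([
  [[0, 0, 0.3], 0],
  [[0, 0, 0.6], 0],
  [[0, 0, 0.8], 0],
  [[0, 0, 0.5], 0],
  [[0, 0, 0], 0],
])

```text
time_s: 8.1
eef_pos: [608.6, 289.0, 137.0]
ee_rot: [0.597, 0.383, 0.594, -0.38]
force: [-0.1, -0.1, 1.0]
grip_width: 0.4
```

```bash
python3 look.py side 607 288 40 70 s6.png
```

```text
[166 289] 4 [607.8 288.7 134.5] [ 0.27  0.73  1.13  0.    1.28 -0.16] 0.40365663952378106 [ 1.4  0.4 -0.6]
```

View pics/s6.png

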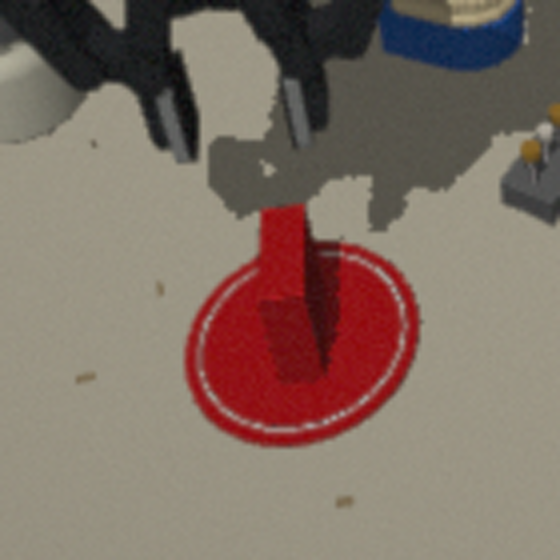

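Emit:
step_arm([
  [[0, -0.59, 0], 0.0456],
  [[0, -0.59, 0], 0.0456],
  [[0, -0.59, 0], 0.0456],
  [[0, -0.59, 0], 0.0456],
  [[0, -0.59, 0], 0.0456],
], gripper=-1)

```text
time_s: 8.65
eef_pos: [606.6, 169.6, 131.4]
ee_rot: [0.691, 0.146, 0.693, -0.147]
force: [1.2, 0.3, -0.4]
grip_width: 0.998
```

Emit:
step_arm([
  [[0, -0.59, 0], 0.0456],
  [[0, -0.59, 0], 0.0456],
  [[0, -0.59, 0], 0.0456],
  [[0, 0, 0], 0],
])

```text
time_s: 9.05
eef_pos: [606.9, 97.3, 131.5]
ee_rot: [0.706, -0.003, 0.708, 0.002]
force: [-0.4, -0.0, -0.8]
grip_width: 1.002
```

```bash
cat > look2.py <<'E'
from rig import ctrl
from h import *
s=ctrl.sense(); M=rot(s['ee_rot']); print('yaw',np.degrees(np.arctan2(M[1,1],M[0,1])).round(2),s['eef_pos'].round(1),s['joints'].round(2))
E
python3 look2.py
```

```text
yaw 90.4 [606.9  97.3 131.5] [-0.03  0.61  1.35 -0.    1.19 -1.61]
```

Emit:
step_arm([
  [[0.15, 0.07, -0.5], 0],
  [[0, 0, -0.5], 0],
  [[0, 0, -0.5], 0],
  [[0, 0, 0], 0],
  [[0, 0, 0], 0],
])

```text
time_s: 9.55
eef_pos: [613.1, 103.0, 72.6]
ee_rot: [0.707, -0.002, 0.707, 0.002]
force: [0.6, 0.3, -0.1]
grip_width: 1.002
```

```bash
python3 look2.py; python3 look.py side 608 100 40 70 s7.png;  python3 look.py top 607 100 40 40 t7.png
```

```text
yaw 90.33 [613.1 103.   72.6] [-0.02  0.69  1.37  0.    1.08 -1.6 ]
[208 211] 4 [613.5 102.9  73.4] [-0.02  0.69  1.37  0.    1.08 -1.6 ] 0.9991525011311123 [-0.   0.6 -0.3]
[217 160] 7 [613.7 102.8  73.8] [-0.02  0.69  1.37  0.    1.08 -1.6 ] 1.001405856662294 [ 0.7 -0.7 -0.4]
```

View pics/s7.png

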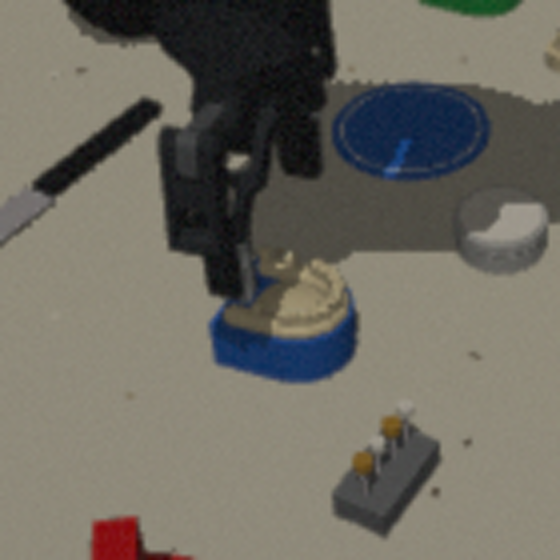

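View pics/t7.png

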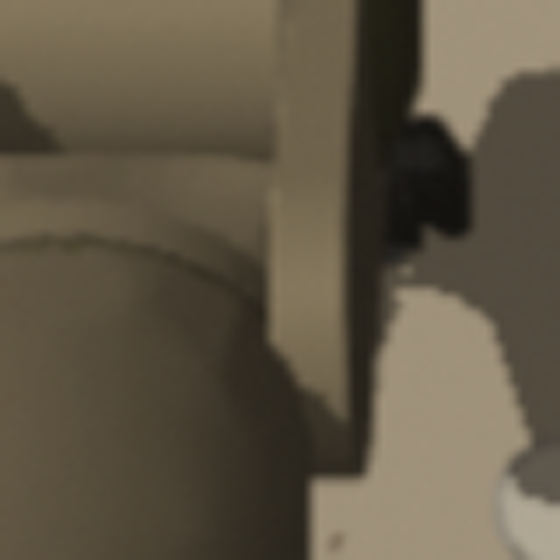

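Emit:
step_arm([
  [[0, -0.06, -0.35], 0],
  [[0, 0, -0.35], 0],
  [[0, 0, -0.35], 0],
  [[0, 0, -0.3], 0],
  [[0, 0, 0], 0],
])

```text
time_s: 10.15
eef_pos: [612.1, 100.1, 16.3]
ee_rot: [0.706, -0.002, 0.708, 0.002]
force: [-0.8, -0.1, -0.1]
grip_width: 0.993
```

```bash
python3 look2.py; python3 look.py side 608 100 20 45 s8.png
```

```text
yaw 90.36 [612.1 100.1  16.3] [-0.03  0.77  1.41  0.    0.97 -1.6 ]
[209 218] 6 [612.8 100.2  17.6] [-0.03  0.76  1.4  -0.    0.97 -1.6 ] 1.0007089473742046 [-0.3  0.1  0.5]
```

View pics/s8.png

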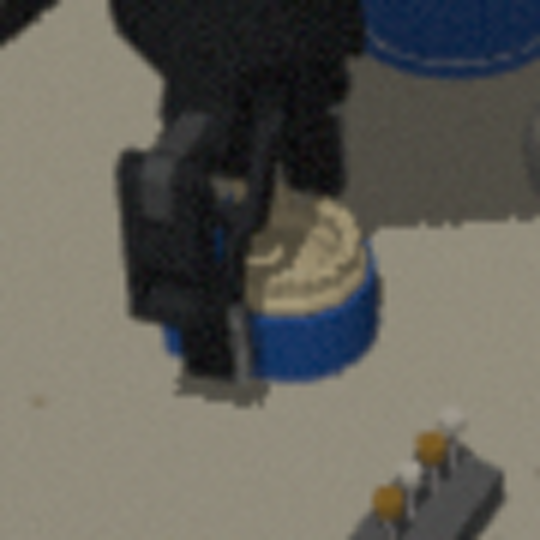

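Emit:
step_arm([
  [[0, 0, -0.06], 0],
  [[0, 0, 0], 0],
  [[0, 0, 0], 0],
])

```text
time_s: 10.5
eef_pos: [613.5, 100.1, 16.7]
ee_rot: [0.707, -0.002, 0.707, 0.002]
force: [0.9, 0.6, -0.8]
grip_width: 1.0
```

Emit:
step_arm([
  [[0, 0, 0], 0],
  [[0, 0, 0], 0],
  [[0, 0, 0], 0],
  [[0, 0, 0], 0],
  [[0, 0, 0], 0],
], gripper=1, force=35)

```text
time_s: 11.0
eef_pos: [613.5, 100.2, 16.9]
ee_rot: [0.707, -0.002, 0.707, 0.002]
force: [-0.8, 1.2, 7.0]
grip_width: 0.634
```

Emit:
step_arm([
  [[0, 0, 0.1], 0],
  [[0, 0, 0.2], 0],
  [[0, 0, 0.2], 0],
  [[0, 0, 0], 0],
  [[0, 0, 0], 0],
])

```text
time_s: 11.5
eef_pos: [613.3, 100.1, 36.5]
ee_rot: [0.707, -0.002, 0.707, 0.002]
force: [-0.6, -0.3, -1.9]
grip_width: 0.635
```

```bash
python3 look2.py; python3 look.py side 608 100 20 45 s9.png
```

```text
yaw 90.37 [613.3 100.1  36.5] [-0.03  0.74  1.4  -0.    1.01 -1.6 ]
[209 218] 6 [613.1 100.1  36.2] [-0.03  0.74  1.4  -0.    1.01 -1.6 ] 0.63385375439123 [ 0.2  1.1 -1.1]
```

View pics/s9.png

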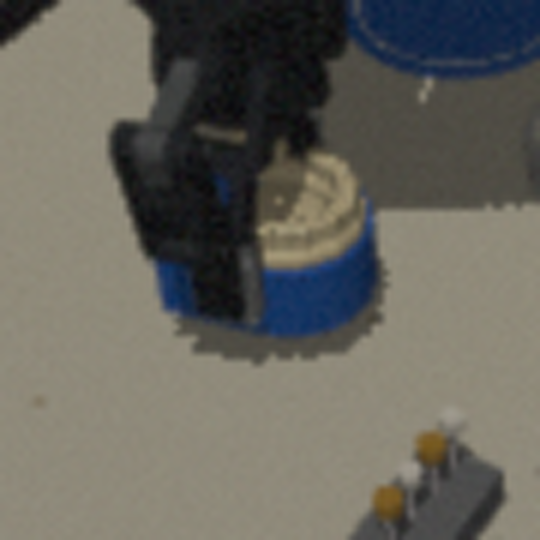

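Emit:
step_arm([
  [[0, 0, 0.6], 0],
  [[0, -0.4, 0.6], 0],
  [[-0.03, -0.8, 0.3], 0],
  [[-0.03, -0.8, 0], 0],
  [[-0.03, -0.8, 0], 0],
])

```text
time_s: 12.05
eef_pos: [609.5, -12.9, 96.4]
ee_rot: [0.707, -0.002, 0.707, 0.002]
force: [0.1, -0.3, -2.4]
grip_width: 0.632
```

Emit:
step_arm([
  [[-0.03, -0.8, 0], 0],
  [[-0.03, -0.65, 0], 0],
  [[0, -0.35, 0], 0],
  [[0, 0, 0], 0],
  [[0, 0, 0], 0],
])

```text
time_s: 12.55
eef_pos: [607.2, -83.0, 96.1]
ee_rot: [0.707, -0.002, 0.707, 0.003]
force: [-0.1, 0.4, -2.0]
grip_width: 0.629
```

Emit:
step_arm([
  [[0, -0.05, -0.4], 0],
  [[0, 0, -0.5], 0],
  [[0, 0, -0.4], 0],
  [[0, 0, -0.3], 0],
  [[0, 0, 0], 0],
])

```text
time_s: 13.05
eef_pos: [606.5, -84.5, 30.8]
ee_rot: [0.706, -0.002, 0.708, 0.003]
force: [-1.1, -0.3, -2.3]
grip_width: 0.636
```

```bash
python3 look2.py; python3 look.py side 602 -85 10 40 s10.png
```

```text
yaw 90.44 [606.5 -84.5  30.8] [-0.33  0.73  1.43  0.    0.99 -1.91]
[239 170] 7 [607.1 -85.   32. ] [-0.33  0.73  1.43  0.    0.99 -1.91] 0.6338032909663868 [-0.1  0.3 -0.8]
```

View pics/s10.png

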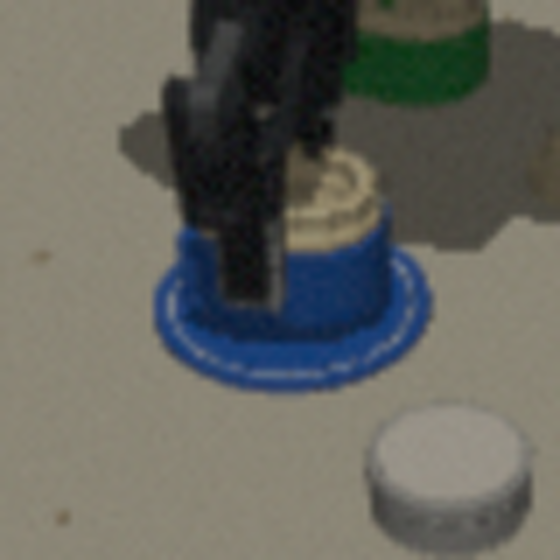

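Emit:
step_arm([
  [[0, 0, -0.12], 0],
  [[0, 0, -0.1], 0],
  [[0, 0, -0.05], 0],
  [[0, 0, 0], 0],
  [[0, 0, 0], 0],
])

```text
time_s: 13.6
eef_pos: [607.3, -85.9, 21.7]
ee_rot: [0.707, -0.002, 0.707, 0.002]
force: [0.6, -0.2, -2.3]
grip_width: 0.634
```

Emit:
step_arm([
  [[0, 0, -0.02], 0],
  [[0, 0, 0], 0],
  [[0, 0, 0], 0],
])

```text
time_s: 13.9
eef_pos: [607.3, -85.9, 20.7]
ee_rot: [0.707, -0.002, 0.707, 0.002]
force: [0.1, 0.0, -2.5]
grip_width: 0.633
```

Emit:
step_arm([
  [[0, 0.02, -0.02], 0],
  [[0, 0, 0], 0],
  [[0, 0, 0], 0],
])

```text
time_s: 14.2
eef_pos: [607.3, -85.0, 19.9]
ee_rot: [0.707, -0.002, 0.707, 0.002]
force: [0.2, -0.1, -0.8]
grip_width: 0.632
```

Emit:
step_arm([
  [[0, 0, -0.01], 0],
  [[0, 0, 0], 0],
  [[0, 0, 0], 0],
])

```text
time_s: 14.5
eef_pos: [607.3, -85.0, 19.9]
ee_rot: [0.707, -0.002, 0.707, 0.002]
force: [-1.6, 0.7, 4.5]
grip_width: 0.639
```

Contact. Release and lift.

Emit:
step_arm([
  [[0, 0, 0], 0],
  [[0, 0, 0], 0],
  [[0, 0, 0], 0],
  [[0, 0, 0], 0],
], gripper=-1)

```text
time_s: 14.9
eef_pos: [607.2, -85.1, 19.4]
ee_rot: [0.707, -0.002, 0.707, 0.002]
force: [-0.2, 0.1, -0.6]
grip_width: 1.002
```

Emit:
step_arm([
  [[0, 0, 0.3], 0],
  [[0, 0, 0.6], 0],
  [[0, 0, 0.8], 0],
  [[0, 0, 0.3], 0],
  [[0, 0, 0], 0],
])

```text
time_s: 15.4
eef_pos: [608.1, -85.3, 101.5]
ee_rot: [0.708, -0.003, 0.706, 0.002]
force: [0.8, 0.5, -0.4]
grip_width: 0.995
```

```bash
python3 look2.py; python3 look.py side 602 -85 10 40 s11.png
```

```text
yaw 90.38 [608.1 -85.3 101.5] [-0.33  0.64  1.38 -0.    1.12 -1.91]
[239 170] 7 [607.3 -85.   99.7] [-0.33  0.64  1.39  0.    1.12 -1.91] 1.0005808876704936 [-0.5 -0.2 -0.3]
```

View pics/s11.png

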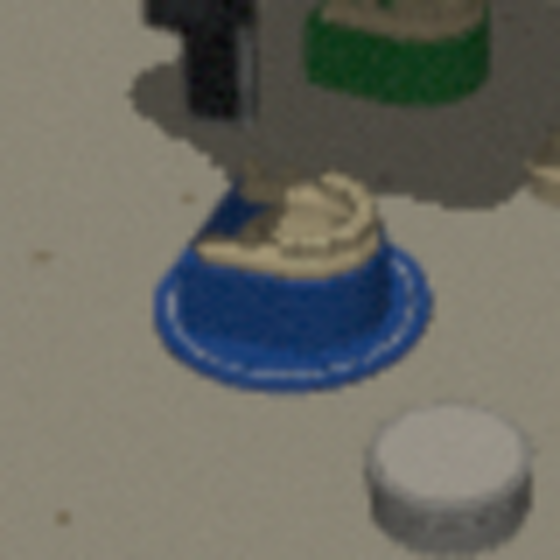

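Emit:
step_arm([
  [[0.1, -0.8, 0], -0.0417],
  [[0, -0.8, 0], 0],
  [[0, -0.8, 0], 0],
  [[0, -0.8, 0], 0],
  [[0, -0.8, 0], 0],
])

```text
time_s: 15.95
eef_pos: [610.4, -246.0, 97.5]
ee_rot: [0.705, 0.045, 0.707, -0.043]
force: [-0.1, 0.6, 0.2]
grip_width: 1.001
```

Emit:
step_arm([
  [[0, -0.08, -0.3], 0],
  [[0, 0, -0.4], 0],
  [[0, 0, 0], 0],
  [[0, 0, 0], 0],
])

```text
time_s: 16.35
eef_pos: [611.1, -246.9, 70.5]
ee_rot: [0.705, 0.044, 0.706, -0.043]
force: [-0.1, 0.8, 0.3]
grip_width: 1.0
```

```bash
python3 look2.py; python3 look.py side 607 -248 30 40 s12.png;  python3 look.py top 607 -248 30 40 t12.png
```

```text
yaw 82.94 [ 611.1 -246.9   70.5] [-0.56  0.77  1.24  0.    1.14 -2.01]
[255 129] 7 [ 611.4 -247.2   71.4] [-0.56  0.77  1.24  0.    1.14 -2.01] 1.0031775780883596 [-0.8  0.4  0.3]
[354 157] 7 [ 611.6 -247.5   71.9] [-0.56  0.77  1.23  0.    1.14 -2.01] 1.0002662059925966 [0.3 0.  0.5]
```

View pics/s12.png

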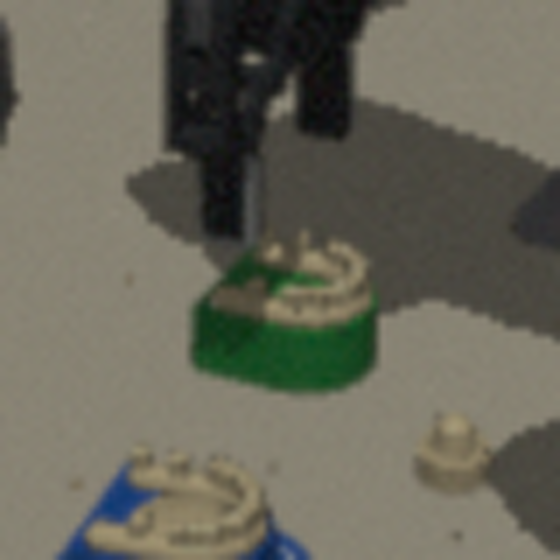

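View pics/t12.png

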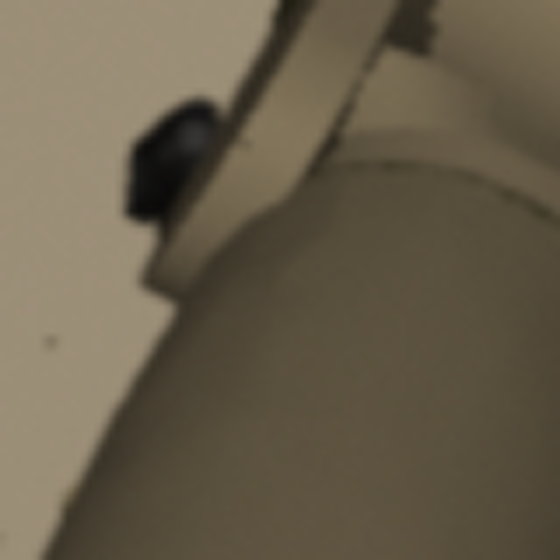

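Descend to z≈16.5 and grip.

Emit:
step_arm([
  [[0, -0.02, -0.35], 0],
  [[0, 0, -0.35], 0],
  [[0, 0, -0.35], 0],
  [[0, 0, -0.25], 0],
  [[0, 0, 0], 0],
])

```text
time_s: 16.95
eef_pos: [610.4, -248.5, 17.3]
ee_rot: [0.705, 0.045, 0.707, -0.043]
force: [0.9, 0.1, -0.5]
grip_width: 0.998
```

Emit:
step_arm([
  [[0, 0, 0], 0],
  [[0, 0, 0], 0],
])

```text
time_s: 17.15
eef_pos: [611.6, -249.3, 20.1]
ee_rot: [0.706, 0.044, 0.705, -0.044]
force: [0.0, -0.4, -0.1]
grip_width: 1.002
```

```bash
python3 look2.py; python3 look.py side 607 -248 30 30 s13.png
```

```text
yaw 82.87 [ 611.6 -249.3   20.1] [-0.56  0.83  1.26 -0.    1.05 -2.01]
[255 129] 9 [ 611.6 -249.3   20.2] [-0.56  0.83  1.26  0.    1.05 -2.01] 0.9966106051696496 [-0.5 -0.  -0.1]
```

View pics/s13.png

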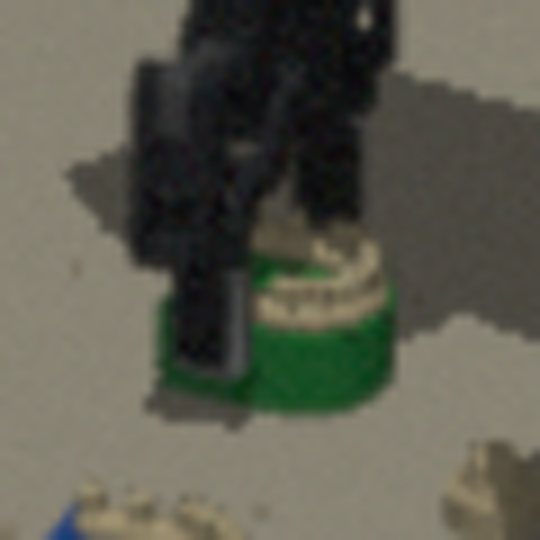

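```bash
python3 - <<'E'
import pickle
from fit import *
c=pickle.load(open('c0.pkl','rb'))['side']
o=np.r_[-1.9,-.3,0]
k=lambda P:((proj(c,np.array(P)+o)-[225,99]+.5)*9).round()
th=np.radians(-7.1);d=np.array([np.cos(th),np.sin(th),0]);n=np.array([-d[1],d[0],0])
for g in(0,5,10,15):
  b=np.array([606.6,-247.8,0])+d*g
  print(g,k([b+n*45+[0,0,9]+d*s for s in(-11,11)]).tolist())
p=k(pts('full',606.6,-247.8,th)[:27]);print(p.min(0),p.max(0))
E
```

```text
0 [[263.0, 424.0], [194.0, 409.0]]
5 [[247.0, 420.0], [179.0, 406.0]]
10 [[232.0, 417.0], [163.0, 402.0]]
15 [[216.0, 414.0], [148.0, 399.0]]
[155. 306.] [390. 418.]
```

Emit:
step_arm([
  [[0, 0.02, -0.08], 0],
  [[0, 0, 0], 0],
  [[0, 0, 0], 0],
])

```text
time_s: 17.5
eef_pos: [611.2, -248.2, 16.3]
ee_rot: [0.706, 0.044, 0.706, -0.044]
force: [-0.2, -0.3, 0.4]
grip_width: 1.002
```

Emit:
step_arm([
  [[0, 0, 0], 0],
  [[0, 0, 0], 0],
  [[0, 0, 0], 0],
  [[0, 0, 0], 0],
  [[0, 0, 0], 0],
], gripper=1, force=35)

```text
time_s: 18.0
eef_pos: [611.5, -248.4, 16.7]
ee_rot: [0.706, 0.044, 0.705, -0.044]
force: [0.4, 0.4, 3.8]
grip_width: 0.633
```

Emit:
step_arm([
  [[0, 0, 0.1], 0],
  [[0, 0, 0.2], 0],
  [[0, 0, 0.2], 0],
  [[0, 0, 0], 0],
  [[0, 0, 0], 0],
])

```text
time_s: 18.5
eef_pos: [611.3, -248.3, 36.5]
ee_rot: [0.706, 0.044, 0.706, -0.044]
force: [-0.4, -0.2, -2.9]
grip_width: 0.633
```

```bash
python3 look2.py; python3 look.py side 607 -248 30 30 s14.png
```

```text
yaw 82.87 [ 611.3 -248.3   36.5] [-0.56  0.81  1.25  0.    1.08 -2.01]
[255 129] 9 [ 611.1 -248.2   36.2] [-0.56  0.81  1.26 -0.    1.08 -2.01] 0.6355418529679695 [ 0.1  0.7 -2.6]
```

View pics/s14.png

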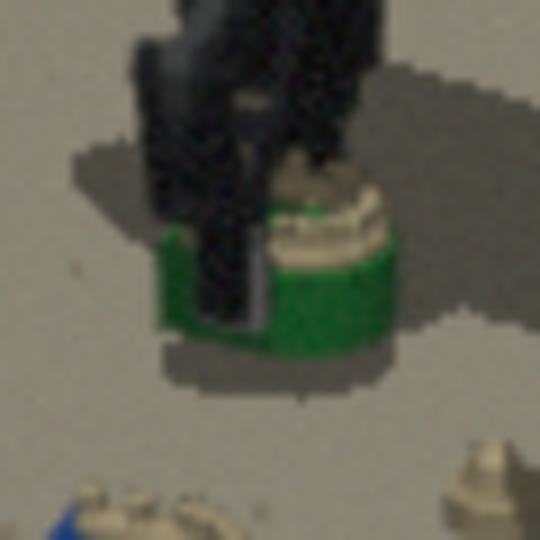

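Emit:
step_arm([
  [[0, 0, 0.7], 0],
  [[-0.3, 0.3, 0.6], 0],
  [[-0.6, 0.6, 0.2], 0],
  [[-0.6, 0.6, 0], 0],
  [[-0.6, 0.6, 0], 0],
])

```text
time_s: 19.05
eef_pos: [526.1, -163.3, 96.2]
ee_rot: [0.706, 0.044, 0.706, -0.044]
force: [-0.3, -0.3, -1.3]
grip_width: 0.631
```

Emit:
step_arm([
  [[-0.6, 0.6, 0], 0],
  [[-0.6, 0.6, 0], 0],
  [[-0.6, 0.6, 0], 0],
  [[-0.16, 0.15, 0], 0],
  [[0, 0, 0], 0],
])

```text
time_s: 19.55
eef_pos: [448.6, -85.8, 96.5]
ee_rot: [0.706, 0.044, 0.706, -0.044]
force: [-0.0, -0.6, -1.3]
grip_width: 0.635
```

Emit:
step_arm([
  [[0, 0, -0.4], 0],
  [[0, 0, -0.5], 0],
  [[0, 0, -0.4], 0],
  [[0, 0, -0.3], 0],
  [[0, 0, 0], 0],
])

```text
time_s: 20.05
eef_pos: [448.8, -86.6, 31.1]
ee_rot: [0.705, 0.044, 0.706, -0.044]
force: [0.1, 0.1, -1.6]
grip_width: 0.632
```

Emit:
step_arm([
  [[0.02, 0, -0.05], 0],
  [[0, 0, 0], 0],
  [[0, 0, 0], 0],
])

```text
time_s: 20.35
eef_pos: [450.1, -86.5, 30.8]
ee_rot: [0.706, 0.044, 0.705, -0.044]
force: [-0.6, 0.1, -2.3]
grip_width: 0.631
```

```bash
python3 look2.py; python3 look.py side 444 -85 20 40 s15.png
```

```text
yaw 82.87 [450.1 -86.5  30.8] [-0.45  0.47  1.92 -0.    0.75 -1.89]
[305 177] 7 [450.  -86.4  30.8] [-0.45  0.47  1.92 -0.    0.75 -1.89] 0.6295404109587805 [ 0.6  0.6 -1.8]
```

View pics/s15.png

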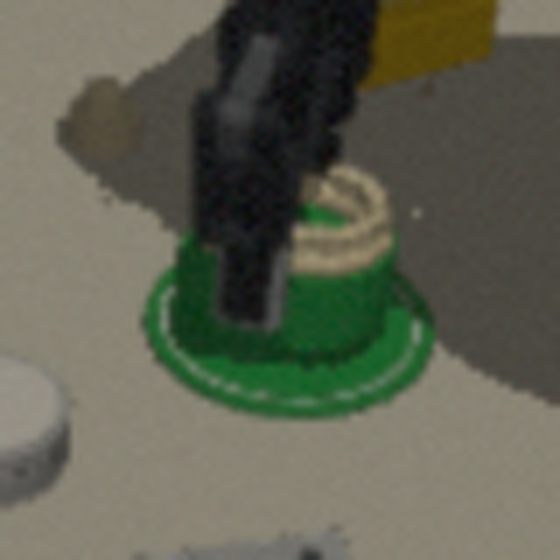

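Emit:
step_arm([
  [[-0.02, 0, -0.1], 0],
  [[0, 0, -0.1], 0],
  [[0, 0, -0.05], 0],
  [[0, 0, 0], 0],
  [[0, 0, 0], 0],
])

```text
time_s: 20.9
eef_pos: [448.9, -86.3, 20.3]
ee_rot: [0.706, 0.044, 0.706, -0.044]
force: [0.8, 0.2, -1.7]
grip_width: 0.631
```

Emit:
step_arm([
  [[0, 0, -0.01], 0],
  [[0, 0, 0], 0],
  [[0, 0, 0], 0],
])

```text
time_s: 21.2
eef_pos: [448.9, -86.3, 19.9]
ee_rot: [0.706, 0.044, 0.706, -0.044]
force: [0.4, -0.3, -0.8]
grip_width: 0.633
```

Emit:
step_arm([
  [[0, 0, -0.01], 0],
  [[0, 0, 0], 0],
  [[0, 0, 0], 0],
])

```text
time_s: 21.5
eef_pos: [448.9, -86.3, 19.7]
ee_rot: [0.706, 0.044, 0.706, -0.044]
force: [-1.8, 0.6, 2.7]
grip_width: 0.63
```

Emit:
step_arm([
  [[0, 0, 0], 0],
  [[0, 0, 0], 0],
  [[0, 0, 0], 0],
  [[0, 0, 0], 0],
], gripper=-1)

```text
time_s: 21.9
eef_pos: [448.9, -86.3, 19.5]
ee_rot: [0.706, 0.044, 0.706, -0.044]
force: [0.1, -0.9, 0.6]
grip_width: 1.0
```

Emit:
step_arm([
  [[0, 0, 0.3], 0],
  [[0, 0, 0.6], 0],
  [[0, 0, 0.8], 0],
  [[0, 0, 0.3], 0],
  [[0, 0, 0], 0],
])

```text
time_s: 22.4
eef_pos: [449.8, -86.6, 101.7]
ee_rot: [0.707, 0.043, 0.704, -0.045]
force: [-0.1, 0.1, -0.3]
grip_width: 1.002
```

```bash
python3 look2.py; python3 look.py side 444 -85 20 40 s16.png
```

```text
yaw 82.87 [449.8 -86.6 101.7] [-0.45  0.34  1.87  0.    0.93 -1.89]
[305 177] 7 [449.1 -86.4 100.4] [-0.45  0.34  1.87 -0.    0.92 -1.89] 1.0018555587162126 [-0.3  0.  -0.5]
```

View pics/s16.png

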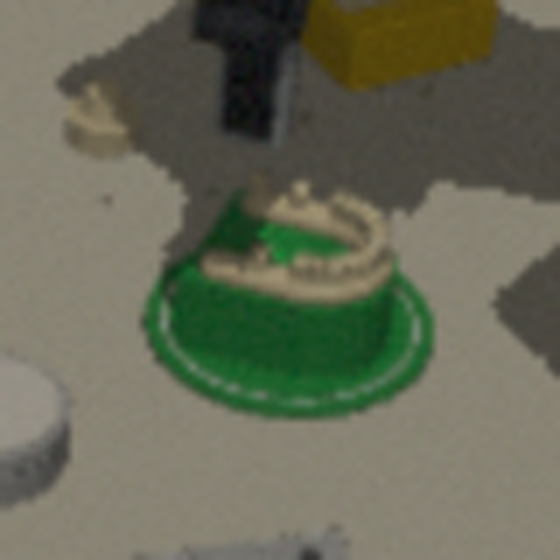

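Emit:
step_arm([
  [[-0.03, -0.28, 0], -0.046],
  [[-0.03, -0.28, 0], -0.046],
  [[-0.03, -0.28, 0], -0.046],
  [[-0.03, -0.28, 0], -0.046],
  [[-0.03, -0.28, 0], -0.046],
])

```text
time_s: 22.95
eef_pos: [442.3, -142.4, 98.6]
ee_rot: [0.643, 0.293, 0.644, -0.292]
force: [-0.4, 0.4, -0.2]
grip_width: 1.0
```

Emit:
step_arm([
  [[-0.03, -0.28, 0], -0.046],
  [[-0.03, -0.28, 0], -0.046],
  [[-0.03, -0.28, 0], -0.046],
  [[-0.03, -0.28, 0], -0.046],
  [[-0.03, -0.28, 0], -0.046],
])

```text
time_s: 23.45
eef_pos: [436.3, -198.4, 98.5]
ee_rot: [-0.498, -0.501, -0.5, 0.501]
force: [-1.0, -0.7, 0.3]
grip_width: 1.002
```

Emit:
step_arm([
  [[-0.03, -0.28, 0], -0.046],
  [[-0.03, -0.28, 0], -0.046],
  [[-0.03, -0.28, 0], -0.046],
  [[-0.03, -0.28, 0], -0.046],
  [[-0.03, -0.28, 0], -0.046],
])

```text
time_s: 23.95
eef_pos: [430.3, -254.3, 98.4]
ee_rot: [-0.289, -0.645, -0.29, 0.645]
force: [-0.1, -0.8, 0.1]
grip_width: 0.998
```

Emit:
step_arm([
  [[0, -0.28, -0.3], -0.046],
  [[0, 0, 0], 0],
  [[0, 0, 0], 0],
])

```text
time_s: 24.25
eef_pos: [430.5, -264.9, 86.9]
ee_rot: [-0.245, -0.663, -0.246, 0.663]
force: [0.1, 0.6, 0.2]
grip_width: 1.002
```

```bash
python3 look2.py; python3 look.py side 432 -268 20 40 s17.png; python3 look.py top 432 -268 20 40 t17.png
```

```text
yaw -49.41 [ 430.5 -264.9   86.9] [-0.78  0.46  1.74  0.    0.95  0.08]
[320 137] 7 [ 430.7 -264.9   87.3] [-0.78  0.45  1.74  0.    0.95  0.08] 1.0000477194068977 [ 0.8  0.5 -0. ]
[365 226] 7 [ 430.8 -264.9   87.5] [-0.78  0.45  1.74  0.    0.95  0.08] 0.9984106200768161 [ 0.4 -0.2  0.2]
```

View pics/s17.png

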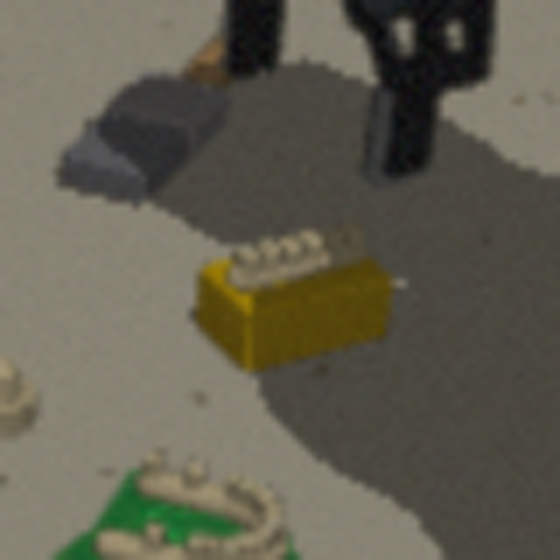

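View pics/t17.png

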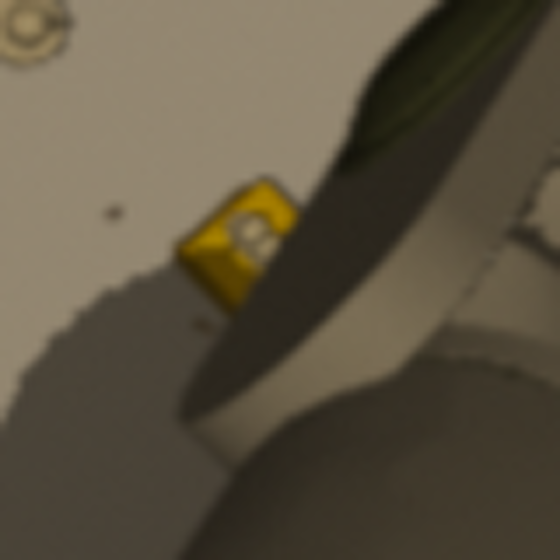

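Emit:
step_arm([
  [[0.04, -0.07, -0.4], 0],
  [[0, 0, -0.4], 0],
  [[0, 0, -0.4], 0],
  [[0, 0, -0.3], 0],
  [[0, 0, 0], 0],
])

```text
time_s: 24.85
eef_pos: [432.0, -267.4, 26.4]
ee_rot: [-0.244, -0.663, -0.245, 0.664]
force: [0.3, 0.6, -0.1]
grip_width: 0.999
```

Emit:
step_arm([
  [[0, 0, 0], 0],
  [[0, 0, 0], 0],
])

```text
time_s: 25.05
eef_pos: [432.8, -268.5, 28.3]
ee_rot: [0.245, 0.664, 0.244, -0.663]
force: [-0.5, 0.2, 0.6]
grip_width: 1.001
```

```bash
python3 look2.py; python3 look.py side 432 -268 20 30 s18.png
```

```text
yaw -49.58 [ 432.8 -268.5   28.3] [-0.79  0.56  1.77  0.    0.81  0.08]
[320 137] 9 [ 432.8 -268.5   28.3] [-0.79  0.56  1.77  0.    0.81  0.08] 0.9973520015371798 [0.3 0.5 0.7]
```

View pics/s18.png

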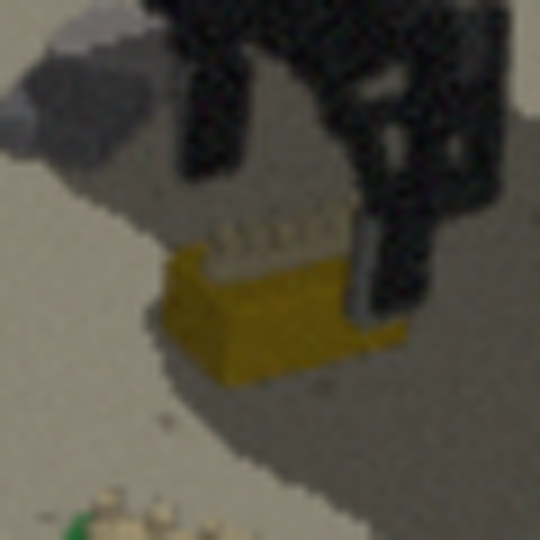

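```bash
python3 - <<'E'
import pickle
from fit import *
C=pickle.load(open('c0.pkl','rb'));c=C['side']
o=np.r_[-1.9,-.3,0]
k=lambda P:((proj(c,np.array(P)+o)-[290,107]+.5)*9).round().tolist()
th=np.radians(40.4);d=np.array([np.cos(th),np.sin(th),0]);n=np.array([-d[1],d[0],0])
b=np.array([432.8,-268.5,0])
print('near',k([b+n*42.5+[0,0,20]+d*s for s in(-11,11)]),'far',k([b-n*42.5+[0,0,20]+d*s for s in(-11,11)]))
print(k(pts('quadrant',432.4,-267.8,.705)[:8]))
E
```

```text
near [[400.0, 339.0], [335.0, 357.0]] far [[240.0, 205.0], [178.0, 221.0]]
[[332.0, 282.0], [153.0, 330.0], [225.0, 396.0], [408.0, 345.0], [343.0, 202.0], [161.0, 250.0], [234.0, 314.0], [420.0, 263.0]]
```

Emit:
step_arm([
  [[0, 0.01, -0.14], 0],
  [[0, 0, -0.14], 0],
  [[0, 0, 0], 0],
  [[0, 0, 0], 0],
])

```text
time_s: 25.5
eef_pos: [432.4, -267.8, 16.1]
ee_rot: [-0.244, -0.664, -0.244, 0.664]
force: [0.0, 0.9, 0.0]
grip_width: 0.999
```

Emit:
step_arm([
  [[0, 0, 0], 0],
  [[0, 0, 0], 0],
  [[0, 0, 0], 0],
  [[0, 0, 0], 0],
  [[0, 0, 0], 0],
], gripper=1, force=35)

```text
time_s: 26.0
eef_pos: [432.5, -268.0, 16.5]
ee_rot: [0.244, 0.664, 0.244, -0.664]
force: [0.1, 0.6, 3.1]
grip_width: 0.459
```

```bash
python3 look2.py; python3 look.py side 432 -268 20 30 s19.png
```

```text
yaw -49.61 [ 432.5 -268.    16.5] [-0.79  0.58  1.77  0.    0.79  0.08]
[320 137] 9 [ 432.6 -268.    16.5] [-0.79  0.58  1.77 -0.    0.79  0.08] 0.45893054380457016 [-0.1  0.8  2.7]
```

View pics/s19.png

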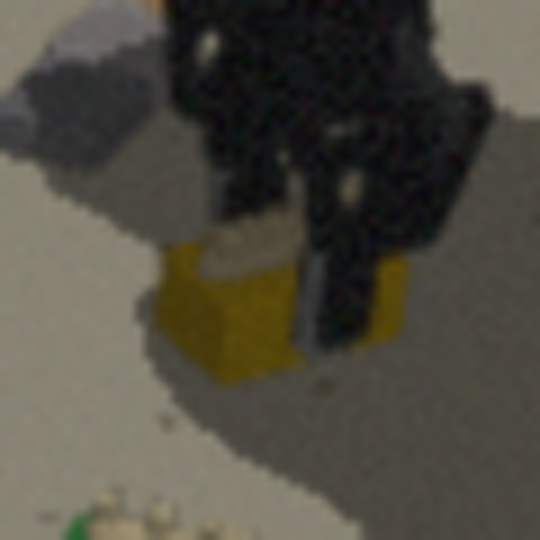

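Emit:
step_arm([
  [[0, 0, 0.2], 0],
  [[0, 0, 0.5], 0],
  [[0, 0, 0.8], 0],
  [[0, 0.3, 0.8], 0],
  [[0, 0.6, 0], 0],
])

```text
time_s: 26.55
eef_pos: [433.9, -233.6, 112.3]
ee_rot: [0.246, 0.665, 0.241, -0.663]
force: [1.0, 0.6, -2.9]
grip_width: 0.458
```

Emit:
step_arm([
  [[0, 0.8, 0], 0],
  [[0, 0.8, 0], 0],
  [[0, 0.8, 0], 0],
  [[0, 0.8, 0], 0],
  [[0, 0.8, 0], 0],
])

```text
time_s: 27.05
eef_pos: [432.2, -70.5, 108.7]
ee_rot: [0.244, 0.664, 0.244, -0.664]
force: [0.4, 0.0, -0.4]
grip_width: 0.455
```

Emit:
step_arm([
  [[0, 0.8, 0], 0],
  [[0, 0.8, 0], 0],
  [[0, 0.8, 0], 0],
  [[0, 0.8, 0], 0],
  [[0, 0.8, 0], 0],
])

```text
time_s: 27.55
eef_pos: [432.2, 89.5, 108.7]
ee_rot: [0.244, 0.664, 0.244, -0.664]
force: [0.9, -0.7, -1.0]
grip_width: 0.457
```

Remaining: dx −6, dy +195.

Emit:
step_arm([
  [[-0.05, 0.8, 0], 0],
  [[-0.05, 0.8, 0], 0],
  [[-0.05, 0.8, 0], 0],
  [[0, 0.8, 0], 0],
  [[0, 0.8, 0], 0],
])

```text
time_s: 28.05
eef_pos: [426.1, 249.5, 108.7]
ee_rot: [0.244, 0.664, 0.244, -0.664]
force: [0.8, -1.3, -1.3]
grip_width: 0.459
```

Emit:
step_arm([
  [[0, 0.6, 0], 0],
  [[0, 0.1, 0], 0],
  [[0, 0, 0], 0],
  [[0, 0, 0], 0],
])

```text
time_s: 28.45
eef_pos: [426.4, 275.3, 108.3]
ee_rot: [-0.244, -0.664, -0.244, 0.664]
force: [0.9, -0.4, -1.2]
grip_width: 0.461
```

Emit:
step_arm([
  [[0, 0.23, -0.4], 0],
  [[0, 0, -0.5], 0],
  [[0, 0, -0.5], 0],
  [[0, 0, -0.4], 0],
  [[0, 0, -0.2], 0],
])

```text
time_s: 28.95
eef_pos: [426.2, 284.2, 27.2]
ee_rot: [-0.244, -0.663, -0.244, 0.665]
force: [-0.6, -0.3, -0.4]
grip_width: 0.46
```

Emit:
step_arm([
  [[0, 0, 0], 0],
  [[0, 0, 0], 0],
  [[0, 0, 0], 0],
])

```text
time_s: 29.25
eef_pos: [427.0, 285.4, 29.2]
ee_rot: [0.244, 0.664, 0.244, -0.663]
force: [0.6, 0.3, -0.6]
grip_width: 0.461
```

```bash
python3 look2.py; python3 look.py side 426 284 10 55 s20.png; python3 look.py top 426 284 10 40 t20.png
```

```text
yaw -49.62 [427.  285.4  29.2] [ 0.36  0.56  1.75 -0.    0.82  1.23]
[278 324] 5 [426.9 285.4  29.1] [ 0.36  0.56  1.75 -0.    0.82  1.23] 0.4607593473465605 [-0.   0.7 -2.1]
[147 234] 7 [426.8 285.4  29. ] [ 0.36  0.56  1.75 -0.    0.82  1.23] 0.4635325676201646 [-0.4  0.4 -1.6]
```

View pics/s20.png

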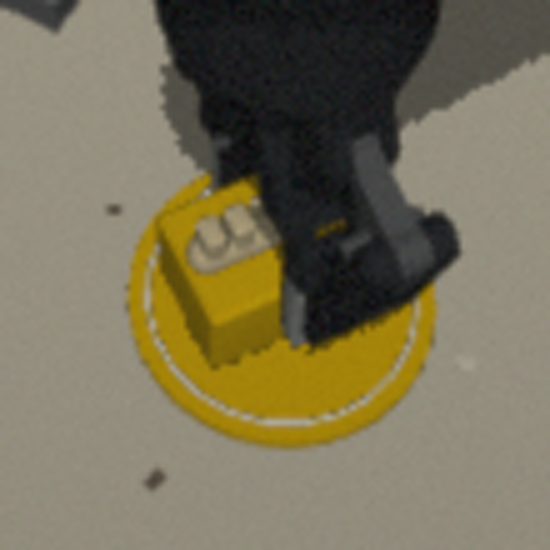

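View pics/t20.png

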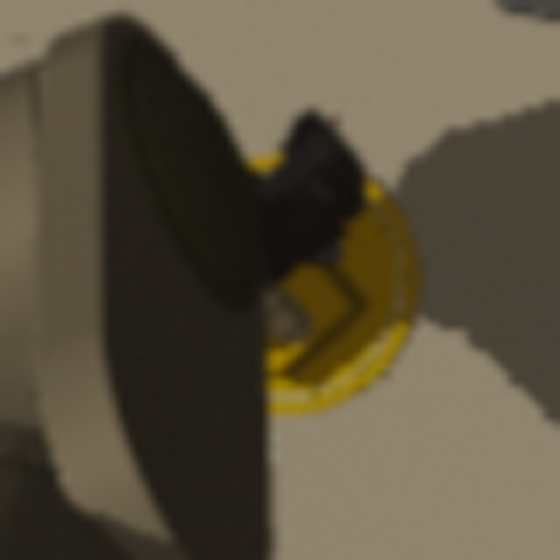

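Emit:
step_arm([
  [[-0.01, -0.02, -0.1], 0],
  [[0, 0, -0.08], 0],
  [[0, 0, -0.03], 0],
  [[0, 0, 0], 0],
  [[0, 0, 0], 0],
])

```text
time_s: 29.85
eef_pos: [426.1, 284.6, 19.9]
ee_rot: [0.244, 0.664, 0.244, -0.664]
force: [-0.0, 0.4, -1.1]
grip_width: 0.459
```

Emit:
step_arm([
  [[0, 0, -0.01], 0],
  [[0, 0, 0], 0],
  [[0, 0, 0], 0],
])

```text
time_s: 30.15
eef_pos: [426.1, 284.6, 19.5]
ee_rot: [0.244, 0.664, 0.244, -0.664]
force: [0.6, -0.4, -0.9]
grip_width: 0.461
```

Emit:
step_arm([
  [[0, 0, -0.01], 0],
  [[0, 0, 0], 0],
  [[0, 0, 0], 0],
])

```text
time_s: 30.45
eef_pos: [426.1, 284.6, 19.5]
ee_rot: [0.244, 0.664, 0.244, -0.664]
force: [-1.7, -0.4, 4.9]
grip_width: 0.461
```

Emit:
step_arm([
  [[0, 0, 0], 0],
  [[0, 0, 0], 0],
  [[0, 0, 0], 0],
  [[0, 0, 0], 0],
], gripper=-1)

```text
time_s: 30.85
eef_pos: [426.1, 284.5, 19.0]
ee_rot: [-0.244, -0.664, -0.244, 0.664]
force: [-0.6, -0.0, 0.2]
grip_width: 0.998
```

Emit:
step_arm([
  [[0, 0, 0.3], 0],
  [[0, 0, 0.6], 0],
  [[0, 0, 0.8], 0],
  [[0, 0, 0.8], 0],
  [[0, 0, 0.8], 0],
])

```text
time_s: 31.35
eef_pos: [425.9, 284.5, 153.3]
ee_rot: [0.244, 0.664, 0.244, -0.663]
force: [0.8, 0.4, -0.1]
grip_width: 0.998
```

Emit:
step_arm([
  [[-0.4, 0.6, 0.4], 0],
  [[-0.5, 0.7, 0.2], 0],
  [[-0.5, 0.7, 0], 0],
  [[-0.5, 0.7, 0], 0],
  [[-0.5, 0.7, 0], 0],
])

```text
time_s: 31.85
eef_pos: [329.1, 421.6, 176.2]
ee_rot: [0.244, 0.664, 0.244, -0.663]
force: [0.1, -0.1, -0.3]
grip_width: 1.0
```

Emit:
step_arm([
  [[-0.5, 0.7, 0], 0],
  [[-0.5, 0.7, 0], 0],
  [[0, 0, 0], 0],
  [[0, 0, 0], 0],
])

```text
time_s: 32.25
eef_pos: [289.7, 476.7, 175.6]
ee_rot: [0.245, 0.664, 0.245, -0.663]
force: [0.3, -0.2, 0.2]
grip_width: 0.999
```

```bash
python3 - <<'E'
from fit import *
from rig import capture
import pickle
C={n:capture(n) for n in("top","side")}; pickle.dump(C,open('c1.pkl','wb'))
for n,c in C.items():
    cv2.imwrite(f'pics/end_{n}.png',cv2.resize(c['image'],None,fx=1.5,fy=1.5,interpolation=cv2.INTER_CUBIC))
E
```

```text
(no output)
```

View pics/end_top.png

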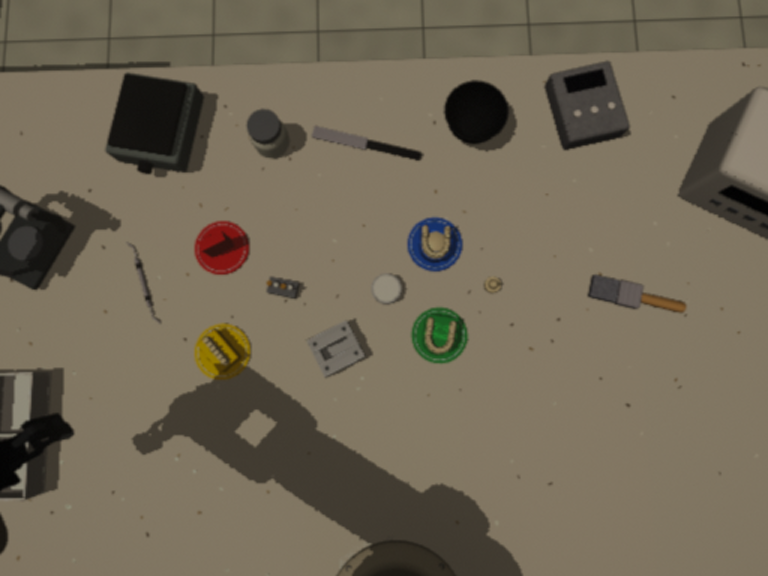

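View pics/end_side.png

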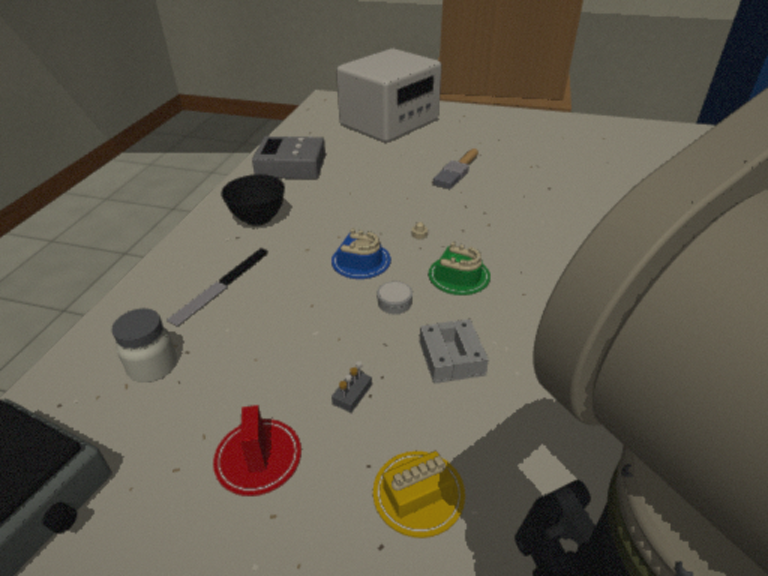

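```bash
python3 - <<'E'
from fit import *
import pickle
C=pickle.load(open('c1.pkl','rb'))
PAD={'b':((604.4,-85.3),(600.5,-84.9)),'g':((446,-87.4),(441.9,-84)),'y':((428,284.8),(424.6,284.2)),'r':((609,288.3),(605.7,287.7))}
rows=[]
for i,(n,c) in enumerate(C.items()):
  t=[]
  for k in 'bgyr':
    x,y=PAD[k][i]
    if k=='r':
      th=.43; w=np.array([[-9,-22],[9,-22],[9,22],[-9,22]]); q=w@np.array([[np.cos(th),np.sin(th)],[-np.sin(th),np.cos(th)]])+[x,y]; P=np.r_[np.c_[q,[3]*4],np.c_[q,[61]*4]]
    else: P=pts('quadrant' if k=='y' else 'full',x,y,{'b':.005,'g':-.124,'y':.705}[k],3)
    h=cv2.convexHull(proj(c,P).astype(np.float32))[:,0]; u=proj(c,[[x,y,20]])[0].astype(int)
    r=24 if i==0 or k in'bg' else 40; s=195/(2*r)
    cr=cv2.resize(c['image'][u[1]-r:u[1]+r,u[0]-r:u[0]+r],(195,195),interpolation=cv2.INTER_CUBIC)
    cv2.polylines(cr,[np.round((h-u+r+.5)*s).astype(int)],True,(255,255,0),1); t.append(cr)
  rows.append(np.hstack(t))
cv2.imwrite('pics/endz.png',np.vstack(rows))
E
```

```text
(no output)
```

View pics/endz.png

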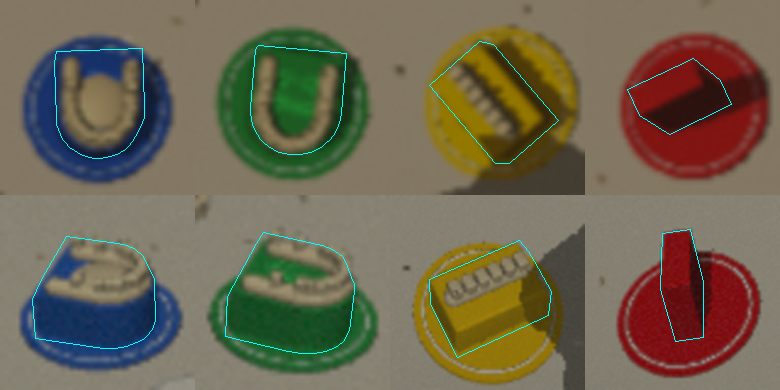

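```bash
python3 -c "
from rig import ticket
print(ticket.finish_job())"
```

```text
the job is handed in; nothing more can be done
None
```

The red spacer is out of its slot and standing on the red pad. The blue, green and yellow models are standing on their own pads. I handed the job in with the robot clock at about 32 s, the arm parked well clear and the gripper empty.

- **Setting down:** I lowered each piece until the arm felt light contact of about 3–5 N, then opened the fingers. Nothing was dropped.
- **Final pictures:** the top and side views show all four pieces upright, with the loose items in the middle row still in place. Outlines drawn at each pad's centre match the pieces to about 2 mm by eye, with the yellow one perhaps 1–2 mm off.
- **Disagreement between checks:** the two cameras disagreed by about 4 mm in x on where the pads are, so I used the average. My automatic outline fits separated the models from the background poorly, so I checked them by eye against the pictures. The fingers then closed to about the expected widths on every piece.

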